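# Hold a sole over its heel-lift stack

## Robot

A 7-joint arm with a two-finger parallel gripper is mounted at the origin on the work surface. World frame = base frame: x ahead of the robot, y to its left, z up, the work surface at z = 0. Lengths are in m, angles in degrees, forces in N, time in s.
With the tool pointing down it reaches from about 0.35 to 0.775 m from the base axis. Payload 3.1 kg.
Tool frame: the origin (TCP) lies between the finger pads; the fingertips stand 22 mm ahead of it and the grasp point (between the pads) lies 3 mm ahead of it; z points along the fingers, y is the line along which they close (so a half turn about z gives the same grasp; the last joint's range is limited). The gripper opens to 85 mm and grips with 20 to 120 N. Pads are 22 mm wide; open, the fingers measure 114 mm over their backs; the gripper's body (76 mm by 85 mm) begins 54 mm behind the grasp point. The pads swing forward as they close: fully open they stand 13 mm farther back than shut.
Start: joints at [73.298, 17.813, 0.802, 86.603, -0.252, 75.585, -1.558], TCP at [0.136, -0.533, 0.253] pointing down, gripper open.
Joint ranges: [-154.91, 154.91], [-16.99, 109.72], [-72.82, 74.43], [7.12, 147.25], [-82.49, 262.49], [11.32, 116.49], [-174.64, 174.64]. Speed limits (degrees/s): [159.86, 159.86, 180, 180, 180, 180, 180].

## Interface

Orientations are given as a 3x3 rotation matrix whose columns are the frame's x, y, z axes.
In Python, from cell import ctrl gives the robot as it stands.
- The arm moves only by the tool arm_command, never from a script. Its argument "targets" is a list of rows, each a list of 3 entries, a list of its own where there are three numbers: the shift along the tool's x, y, z in mm, then the turn about the tool's z in degrees, then the closure in counts, from 0 (fully open) to 255 (shut). A call has 1 to 5 rows; each row is the pose to reach, as a shift and turn from the pose commanded when the call began, along the tool's axes at that moment; what a row does not reach only later rows make up. A row lasts 1/10 s, in which the tool goes at most 50 mm and 8.59 degrees, less where a joint would pass 70% of its speed; a pose out of reach is approached as far as the arm can. A call with a gripper value outside its range is refused whole. The fingers move at their own pace and stop on an object; "force" is the grip in N (left out, the last holds). Time passes only in rows, so rows that repeat a pose let the fingers close. It gives the time, the measured TCP pose, the force and the opening at its end, in the units of the state.
- ctrl.get_state(): the state, without advancing time (a new reading comes with each control period).
- ctrl.get_image(name): name is "scene" or "side" or "wrist"; returns a dict with "frame" (384x512x3 uint8, red, green, blue), "fx", "fy", "cx", "cy" (pixels), "rvec" (rotation vector, rad) and "tvec" (3), from world to camera coordinates, as OpenCV has them; the wrist camera has in their place "tool_from_camera" (4x4, takes a point from camera to tool coordinates, whose origin is the TCP and whose axes are the flange's). Camera axes: x right, y down, z forward; pixel columns grow to the right and rows downward; lengths in m; the calibration is good to about 2 mm. The wrist camera is an equidistant fisheye: a pixel r from the principal point sees the ray r / f radians off the axis. A picture is of the moment at which its call begins: read the wrist's pose just before it. There is no depth.
- ctrl.finish_job(): hands the job in, once; it reports no verdict.
Trained networks look in the newest picture that a camera, given by its name, has taken for a name from the list of things; names that differ only in an ending like _2 or _b are one class to them, and where a whole thing is asked for, a point or a joint stands for the part that bears it (a point fixed in the world has none). Each returns a list of dicts, best first, with "score" (0 to 1); they miss things now and then, are a little off and sometimes report something else, mostly with a low value. They report only what shows in the picture. A call takes as long as a camera call.
- ctrl.search_frame(label, camera): "xyz" ([x, y, z] in m, in world coordinates, good to about 4 mm: the middle of the surface that is visible of it).
- ctrl.regions_of(label, camera): "region" (384x512 bool, what is visible of it).
- ctrl.pinpoint(label, camera): "xyz" ([x, y, z] in m, in world coordinates, good to about 4 mm: a listed point, or the origin of a listed thing).
The state is a dict: "time": time; "joint_pos": joint angles; "joint_velocities": joint speeds; "tau": joint torques, N m; "tool_pos": TCP position; "tool_rot": TCP orientation; "force": force on the tool from outside, world axes, zero at the start; "ft_torque": the same for the moment, N m; "finger_gap": finger opening in m.
Only numpy, scipy, OpenCV 4.12 (cv2) and the standard library are available. Lean on these libraries where they do the work, as an engineer would, in place of code of your own. Each camera call takes 0.05 s, during which the arm holds its last target. There are 200 camera calls.

## Task

Build the heel raise on the gluing jig: lay the black rubber lift flat and centred on the round heel plate, then lay the cork lift squarely on top of it. Then pick up the cream sole that lies beside the primer tins, carry it over the row of tins, and stop with it held level about a centimetre above the stack and the toe rest, heel centred over the one and toe over the other, never letting it touch the stack or the jig. Finish while still holding the sole there, and leave the tins and the brush undisturbed.

Things in the scene. Friction and masses are not known exactly. Their poses are not given: they have to be found in the camera images.
- rubber_lift: black rubber heel lift: a loose flat disc, 50 mm in diameter, 12 mm thick, lying flat on the table; origin at the centre of its underside, z up
- cork_lift: cork-coloured heel lift: a loose flat disc of the same size, 50 mm in diameter, 12 mm thick, lying flat on the table; origin at the centre of its underside, z up
- sole: loose cream cup sole, open side up, beside the caddy (other soles are backdrop), 0.13 kg: 210 mm long, 30 high, 58 wide at heel, 71 at toe; rigid 5 mm wall round its edge, floor 6 mm, waffle grid in the heel half. Within 25 mm of the origin along x (the waist) its sides are parallel, 50 mm apart: grip there, near the centre of mass. Origin mid-underside, x to the toe, y across, z up
- sole_heel (a point): point on the underside of the sole, centre of the heel, 70 mm behind the sole's origin
- sole_toe (a point): point on the underside of the sole, centre of the toe part, 75 mm ahead of the sole's origin
- jig: gluing jig, fixed to the table: blue base 240 x 90 mm and 10 mm thick with a round aluminium heel plate at one end and an aluminium toe rest at the other; origin under the base's centre at table height, x from heel plate to toe rest, z up
- heel_plate (a point): centre of the top face of the jig's round heel plate (80 mm in diameter, top 20 mm above the table, marked with a thin red ring about as wide as a lift), 70 mm behind the jig's origin; same axes as the jig. Two lifts stacked on it reach 24 mm above it
- toe_rest (a point): centre of the top face of the jig's toe rest (a block 26 mm along the jig, 56 mm across, top 44 mm above the table, level with the top of the two-lift stack), 75 mm ahead of the jig's origin; same axes as the jig
- caddy: grey open tray fixed to the table between the sole and the jig, 260 mm along its x, 85 mm along its y, 30 mm high; holds the three primer tins in a row along its x; origin at the centre of its underside
- tin_blue: blue primer tin standing loose in the caddy, 62 mm in diameter, its top about 110 mm above the table; origin at the centre of its underside
- tin_red: red primer tin standing loose in the caddy, the middle one and the tallest, 62 mm in diameter, its top about 125 mm above the table; origin at the centre of its underside
- tin_green: green primer tin standing loose in the caddy, 62 mm in diameter, its top about 110 mm above the table; origin at the centre of its underside
- brush: wooden primer brush, 200 mm long, lying on the table beyond the lifts; bystander; x along its length

How it is judged (in metres and radians):
On the way, in this order (a step that is already met when the one before it is completed fails the run):
1. the rubber lift lies flat and centred on the heel plate, let go (horizontal distance between rubber_lift and heel_plate below 0.007 m and z of rubber_lift in the frame of heel_plate between -0.002 and 0.003 m and angle between rubber_lift's own z axis and vertical below 0.08 rad and contact force between the fingers and rubber_lift below 0.1 N), for 0.2 s.
2. the cork lift lies centred on the rubber lift, both let go (all of step 1 and horizontal distance between cork_lift and heel_plate below 0.008 m and horizontal distance between cork_lift and rubber_lift below 0.007 m and z of cork_lift in the frame of heel_plate between 0.01 and 0.015 m and angle between cork_lift's own z axis and vertical below 0.08 rad and contact force between the fingers and cork_lift below 0.1 N), for 0.2 s.
3. the sole passes above the row of tins (height (world z) of sole above 0.115 m and y of sole in the frame of caddy between -0.06 and 0.06 m and x of sole in the frame of caddy between -0.18 and 0.18 m).
At the end, for the whole second after the job is handed in: Sole held still, level (5 deg), touching neither stack nor jig: heel within 8 mm of plate centre, 3-22 mm above the stack; toe within 12 mm, 3-25 mm above its rest. Rubber on plate, cork on rubber, centred to 7 mm (cork to plate 8), flat, let go. Tins, brush within 20 mm, tins upright (all of step 2 and horizontal distance between sole_heel and heel_plate below 0.008 m and horizontal distance between sole_toe and toe_rest below 0.012 m and angle between sole's own z axis and vertical below 0.09 rad and z of sole_heel in the frame of heel_plate between 0.027 and 0.046 m and z of sole_toe in the frame of toe_rest between 0.003 and 0.025 m and contact force between sole and rubber_lift below 0.05 N and contact force between sole and cork_lift below 0.05 N and contact force between sole and jig below 0.05 N and contact force between the fingers and sole above 1 N and linear speed of sole below 0.02 m/s and distance of each of tin_blue, tin_red, tin_green, brush from where it was at the start of the episode below 0.02 m and angle between each of tin_blue, tin_red, tin_green's own z axis and vertical below 0.2 rad); the arm keeps its last pose, push and grip.
It fails at once if the sole touches the stack or the jig (contact force between sole and rubber_lift above 0.3 N or contact force between sole and cork_lift above 0.3 N or contact force between sole and jig above 0.3 N).
It fails at once if a tin is knocked or shifted more than 20 mm (distance of any of tin_blue, tin_red, tin_green from where it was at the start of the episode above 0.02 m or angle between any of tin_blue, tin_red, tin_green's own z axis and vertical above 0.3 rad).
It fails at once if the brush is shifted more than 20 mm (distance of brush from where it was at the start of the episode above 0.02 m).
It also fails if it takes over 70 s, if anything falls off the work surface, if the arm or the gripper's body presses on something with over 40 N, if the wrist force passes 120 N, or if a joint passes its speed limit or range.

## Working session

There is one attempt and no reset: what is moved stays moved. The work goes in short steps, Python scripts to look and compute and a tool call to move; the robot and the scene stay as the last step left them, time stands still between calls to the robot, and variables do not carry over. Pictures are saved under pics/ and viewed, on a budget of 10 in all, crops included, one or two more only if the job needs it, and the job is handed in when it is done.

Besides the shell and the picture viewer there is one more tool, called after ">>>" as a command line: name --argument value ..., lists and objects as JSON in quotes. arm_command: Moves the arm, as the interface text tells. Its arguments: {"type":"object","properties":{"targets":{"type":"array","items":{"type":"array"}},"force":{"type":"number"}},"required":["targets"]}

```bash
mkdir -p pics; python3 - <<'E'
from cell import ctrl
import cv2,numpy as np
s=ctrl.get_state();print(s['time'],s['tool_pos'],np.round(s['tool_rot'],3),s['finger_gap'])
ims=[]
for c in ("scene","side"):
    d=ctrl.get_image(c);cv2.imwrite(f"pics/{c}0.png",d["frame"][:,:,::-1])
    ims.append(d["frame"])
    for l in ("rubber_lift","cork_lift","sole","sole_heel","sole_toe","jig","heel_plate","toe_rest","caddy","tin_blue","tin_red","tin_green","brush"):
        r=ctrl.pinpoint(l,c);print(c,l,[(np.round(x["xyz"],3).tolist(),round(x["score"],2)) for x in r[:2]])
print(ctrl.get_state()['time'])
E
```

```text
0.0 [ 0.13581769 -0.53228531  0.25223792] [[ 0.969  0.247 -0.001]
 [ 0.247 -0.969  0.002]
 [-0.    -0.002 -1.   ]] 0.08527087902751623
scene rubber_lift [([0.503, -0.064, 0.0], 0.76)]
scene cork_lift [([0.628, -0.068, 0.001], 0.81), ([0.59, 0.093, 0.002], 0.17)]
scene sole [([0.5, 0.302, -0.002], 0.89), ([0.592, 0.093, 0.006], 0.39)]
scene sole_heel [([0.432, 0.304, 0.0], 0.75)]
scene sole_toe [([0.575, 0.299, 0.002], 0.74), ([0.511, 0.084, 0.005], 0.72)]
scene jig [([0.567, -0.235, 0.0], 0.98), ([0.633, -0.067, 0.004], 0.44)]
scene heel_plate [([0.493, -0.225, 0.02], 0.78)]
scene toe_rest [([0.64, -0.256, 0.043], 0.92)]
scene caddy [([0.51, 0.084, 0.004], 0.69)]
scene tin_blue [([0.432, 0.093, 0.002], 0.91)]
scene tin_red [([0.511, 0.083, 0.006], 0.6), ([0.566, -0.236, -0.003], 0.31)]
scene tin_green [([0.597, 0.094, 0.005], 0.7)]
scene brush [([0.815, -0.069, 0.003], 0.93), ([0.639, -0.256, 0.044], 0.17)]
side rubber_lift [([0.503, -0.064, -0.002], 0.65)]
side cork_lift [([0.628, -0.066, 0.0], 0.68)]
side sole [([0.497, 0.299, -0.0], 0.56)]
side sole_heel [([0.43, 0.303, 0.003], 0.84)]
side sole_toe [([0.576, 0.292, 0.003], 0.79), ([0.626, -0.068, 0.001], 0.27)]
side jig []
side heel_plate [([0.501, -0.223, 0.016], 0.83)]
side toe_rest [([0.64, -0.248, 0.048], 0.77)]
side caddy [([0.516, 0.088, 0.001], 0.83)]
side tin_blue [([0.428, 0.092, 0.001], 0.72)]
side tin_red [([0.504, 0.087, 0.005], 0.66)]
side tin_green [([0.589, 0.093, 0.006], 0.92), ([0.501, -0.222, 0.017], 0.32)]
side brush [([0.817, -0.066, 0.0], 0.96), ([0.426, 0.09, -0.001], 0.56)]
1.4
```

View pics/scene0.png

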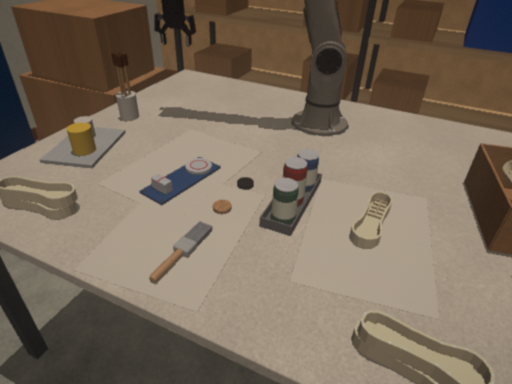

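View pics/side0.png

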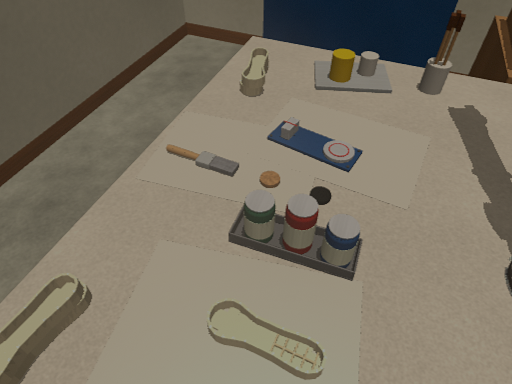

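The scene view shows the heel plate at about (198,166), toe rest (161,184), rubber (245,183), cork (222,207) and the loose sole at (372,220). The side view agrees with this. Next I move above the lifts and jig for a closer look.

>>> arm_command --targets '[[[48,-28,0],3,0],[[90,-56,0],6,0],[[135,-84,0],9,0],[[180,-112,0],12,0],[[225,-140,0],14.3,0]]'

```text
time: 1.9
tool_pos: [0.3101, -0.351, 0.2536]
tool_rot: [[1.0, -0.002, 0.001], [-0.002, -1.0, -0.001], [0.001, 0.001, -1.0]]
force: [1.9, -0.8, -0.0]
finger_gap: 0.0857
```

```bash
cat > h.py <<'E'
from cell import ctrl
import cv2,numpy as np
def blob(l,c,z):
    """centre of region's outline projected onto plane z (fixed cameras)"""
    d=ctrl.get_image(c); r=ctrl.regions_of(l,c)
    if not r: return None
    m=r[0]["region"]; v,u=np.nonzero(m)
    R=cv2.Rodrigues(np.array(d["rvec"],float))[0]; t=np.array(d["tvec"],float).ravel()
    ray=np.c_[(u-d["cx"])/d["fx"],(v-d["cy"])/d["fy"],np.ones(len(u))]@R
    o=-R.T@t; return o+ray*((z-o[2])/ray[:,2])[:,None]
def wpix(d,s,uv,z):
    """wrist fisheye pixels -> world points on plane z"""
    uv=np.atleast_2d(np.asarray(uv,float)); p=np.c_[(uv[:,0]-d["cx"])*1.0,(uv[:,1]-d["cy"])*d["fx"]/d["fy"]]
    r=np.linalg.norm(p,axis=1)+1e-9; th=r/d["fx"]
    ray=np.c_[p/r[:,None]*np.sin(th)[:,None],np.cos(th)]
    T=np.array(d["tool_from_camera"]); R=np.array(s["tool_rot"])
    o=np.array(s["tool_pos"])+R@T[:3,3]; w=ray@T[:3,:3].T@R.T
    return o+w*((z-o[2])/w[:,2])[:,None]
E
python3 - <<'E'
from h import *
s=ctrl.get_state();print(s['time'],s['tool_pos'],np.round(s['tool_rot'],3))
d=ctrl.get_image("wrist");print(np.round(d["tool_from_camera"],3),d["fx"],d["cx"],d["cy"])
E
```

```text
1.9 [ 0.31012316 -0.35097548  0.25360203] [[ 1.    -0.002  0.001]
 [-0.002 -1.    -0.001]
 [ 0.001  0.001 -1.   ]]
[[ 0.001 -0.949 -0.315  0.081]
 [ 1.     0.001  0.    -0.   ]
 [-0.    -0.315  0.949 -0.12 ]
 [ 0.     0.     0.     1.   ]] 297.3186396354542 254.44736245565983 191.35738050288626
```

>>> arm_command --targets '[[[35,-35,0],0,0],[[70,-70,0],0,0],[[105,-105,0],0,0],[[140,-140,0],0,0],[[175,-175,0],0,0]]'

```text
time: 2.45
tool_pos: [0.485, -0.1764, 0.2536]
tool_rot: [[1.0, -0.0, 0.001], [-0.0, -1.0, -0.001], [0.001, 0.001, -1.0]]
force: [1.6, -1.0, -0.1]
finger_gap: 0.0852
```

>>> arm_command --targets '[[[10,-30,0],0,0],[[10,-30,0],0,0],[[10,-30,0],0,0]]'

```text
time: 2.75
tool_pos: [0.494, -0.1472, 0.2532]
tool_rot: [[1.0, 0.002, -0.0], [0.002, -1.0, -0.001], [-0.0, 0.001, -1.0]]
force: [0.0, -0.8, -0.2]
finger_gap: 0.0858
```

```bash
python3 - <<'E'
from h import *
s=ctrl.get_state();print(s['time'],s['tool_pos'],np.round(s['tool_rot'],3),s['joint_velocities'])
d=ctrl.get_image("wrist");cv2.imwrite("pics/w1.png",d["frame"][:,:,::-1])
for l,z in (("rubber_lift",.012),("cork_lift",.012)):
    r=ctrl.regions_of(l,"wrist")
    for q in r[:1]:
        v,u=np.nonzero(q["region"]);c,ra=cv2.minEnclosingCircle(np.c_[u,v].astype(np.float32))
        P=wpix(d,s,np.c_[u,v],z)
        print(l,q["score"],c,ra,"mid",(P.min(0)+P.max(0))/2,"ext",np.ptp(P,axis=0))
for l in ("heel_plate","toe_rest","jig","rubber_lift","cork_lift"):
    print(l,[(np.round(x["xyz"],4).tolist(),round(x["score"],2)) for x in ctrl.pinpoint(l,"wrist")[:1]])
E
```

```text
2.75 [ 0.49398921 -0.14719425  0.25321327] [[ 1.     0.002 -0.   ]
 [ 0.002 -1.    -0.001]
 [-0.     0.001 -1.   ]] [ 2.01180488 -0.3115627   2.63618886  0.23239631  0.65624445 -0.09679632
 -0.1076475 ]
rubber_lift 0.95 (188.6011505126953, 155.86495971679688) 19.311126708984375 mid [ 0.50115427 -0.06420017  0.012     ] ext [0.04908827 0.04854293 0.        ]
cork_lift 0.57 (189.7269287109375, 55.79954528808594) 20.703752517700195 mid [ 0.62702122 -0.06917915  0.012     ] ext [0.04952454 0.04965975 0.        ]
heel_plate [([0.4936, -0.2209, 0.0215], 0.61)]
toe_rest [([0.6407, -0.2472, 0.0434], 0.86)]
jig [([0.5631, -0.2366, -0.0039], 0.62)]
rubber_lift [([0.4964, -0.0672, -0.0007], 0.72)]
cork_lift [([0.6266, -0.0677, 0.0001], 0.64)]
```

View pics/w1.png

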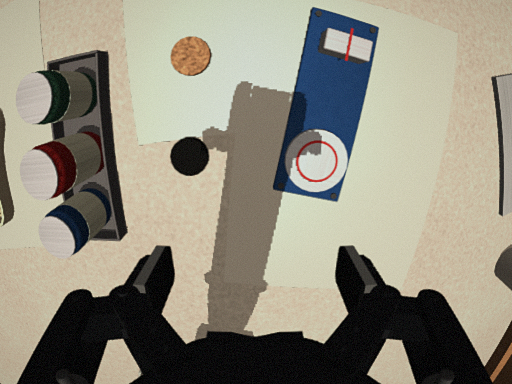

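The wrist view shows the rubber at (188,156), cork (190,56), red ring (318,160) and toe rest line (348,45). I'll measure the ring and base by colour.

```bash
cat >> h.py <<'E'
def jig(d,s):
    h=cv2.cvtColor(d["frame"],cv2.COLOR_RGB2HSV); f=d["frame"].astype(int)
    red=((f[:,:,0]-f[:,:,1]>50)&(f[:,:,0]-f[:,:,2]>50)).astype(np.uint8)
    n,lab,st,ce=cv2.connectedComponentsWithStats(red,connectivity=8)
    out=[]
    for i in np.argsort(-st[1:,4])[:6]+1:
        v,u=np.nonzero(lab==i); out.append((st[i].tolist(),np.c_[u,v]))
    blue=((f[:,:,2]-f[:,:,0]>25)).astype(np.uint8)
    return out,blue
E
python3 - <<'E'
from h import *
s=ctrl.get_state();d=ctrl.get_image("wrist");print(s['tool_pos'])
o,b=jig(d,s)
for st,p in o:
    P=wpix(d,s,p,.02);Q=wpix(d,s,p,.044)
    print(st,"z20 mid",np.round((P.min(0)+P.max(0))/2,4)[:2],np.round(np.ptp(P,axis=0),3)[:2],"z44 mid",np.round((Q.min(0)+Q.max(0))/2,4)[:2],np.round(np.ptp(Q,axis=0),3)[:2])
    if len(p)>40: print("  ell",cv2.fitEllipse((P[:,:2]*1000).astype(np.float32)))
b[:, :265]=0;b[:, 395:]=0
n,lab,st,_=cv2.connectedComponentsWithStats(b)
i=1+np.argmax(st[1:,4]);v,u=np.nonzero(lab==i)
print(cv2.minAreaRect((wpix(d,s,np.c_[u,v],.01)[:,:2]*1000).astype(np.float32)))
g=(d["frame"].min(2)>150).astype(np.uint8);g[:, :315]=0;g[:,376:]=0;g[75:]=0;g[:20]=0
E
```

```text
[ 0.49358033 -0.14839638  0.25333953]
[170, 37, 38, 38, 939] z20 mid [ 0.6258 -0.0707] [0.046 0.045] z44 mid [ 0.6223 -0.076 ] [0.043 0.042]
  ell ((625.8750610351562, -70.63374328613281), (37.87192153930664, 38.31654357910156), 110.78216552734375)
[34, 146, 30, 52, 303] z20 mid [0.4877 0.1502] [0.078 0.052] z44 mid [0.4936 0.1299] [0.073 0.048]
  ell ((482.8555603027344, 175.3321990966797), (82.829345703125, 95.61521911621094), 22.12727165222168)
[295, 140, 42, 42, 296] z20 mid [ 0.4968 -0.2241] [0.052 0.052] z44 mid [ 0.5021 -0.219 ] [0.049 0.049]
  ell ((497.09259033203125, -223.89669799804688), (50.08995056152344, 50.24602127075195), 61.676063537597656)
[343, 27, 9, 33, 99] z20 mid [ 0.6442 -0.2595] [0.042 0.01 ] z44 mid [ 0.6395 -0.2519] [0.039 0.01 ]
  ell ((643.5863647460938, -259.24786376953125), (3.682598114013672, 41.43573760986328), 78.83101654052734)
[500, 349, 12, 15, 46] z20 mid [-0.0327 -0.8546] [0.069 0.037] z44 mid [ 0.0085 -0.8067] [0.064 0.035]
  ell ((-34.8749885559082, -854.5604248046875), (29.835403442382812, 63.300479888916016), 103.46772003173828)
[498, 364, 6, 5, 10] z20 mid [-0.0728 -0.8544] [0.03  0.034] z44 mid [-0.0289 -0.8064] [0.028 0.032]
((565.857666015625, -236.85223388671875), (88.78319549560547, 237.4273223876953), 78.99496459960938)
```

>>> arm_command --targets '[[[4,-35,20],0,0],[[8,-70,50],0,0],[[8,-84,90],0,0],[[8,-84,130],0,0],[[8,-84,160],0,0]]'

```text
time: 3.7
tool_pos: [0.5008, -0.0626, 0.0912]
tool_rot: [[1.0, 0.002, -0.002], [0.002, -1.0, 0.0], [-0.002, -0.0, -1.0]]
force: [0.2, -0.6, 0.2]
finger_gap: 0.0853
```

>>> arm_command --targets '[[[0,0,0],0,0],[[0,0,0],0,0]]'

```text
time: 3.9
tool_pos: [0.5021, -0.0637, 0.0937]
tool_rot: [[1.0, -0.0, -0.0], [-0.0, -1.0, 0.0], [-0.0, -0.0, -1.0]]
force: [0.3, 0.1, 0.4]
finger_gap: 0.0853
```

```bash
cat >> h.py <<'E'
def disc(l,z):
    s=ctrl.get_state();d=ctrl.get_image("wrist");r=ctrl.regions_of(l,"wrist")
    if not r: print(l,"none"); return d
    m=r[0]["region"].astype(np.uint8);c=max(cv2.findContours(m,0,1)[0],key=cv2.contourArea)[:,0]
    P=wpix(d,s,c,z)
    (e,ax,a)=cv2.fitEllipse((P[:,:2]*1000).astype(np.float32))
    print(l,r[0]["score"],"mid",np.round((P.min(0)+P.max(0))/2,4)[:2],np.round(np.ptp(P,axis=0),3)[:2],"ell",np.round(e,1),np.round(ax,1))
    print(" tcp",s["time"],np.round(s["tool_pos"],4),"yaw",np.degrees(np.arctan2(s["tool_rot"][1][0],s["tool_rot"][0][0])),"tilt",np.round(np.array(s["tool_rot"])[:2,2],4),"gap",s["finger_gap"])
    return d
E
python3 - <<'E'
from h import *
disc("rubber_lift",.012)
E
```

```text
rubber_lift 0.82 mid [ 0.5022 -0.0638] [0.051 0.048] ell [502.3 -63.7] [48.2 50.6]
 tcp 3.9 [ 0.5021 -0.0637  0.0937] yaw -0.008248425203567505 tilt [-0.0001  0.0001] gap 0.08525908209846844
```

>>> arm_command --targets '[[[0,0,30],0,80],[[0,0,56],0,80],[[0,0,60],0,80],[[0,0,60],0,80],[[0,0,60],0,80]]' --force 30

```text
time: 4.5
tool_pos: [0.5037, -0.0636, 0.0352]
tool_rot: [[1.0, 0.0, 0.004], [0.0, -1.0, -0.0], [0.004, 0.0, -1.0]]
force: [-0.3, 0.1, 0.7]
finger_gap: 0.0584
```

```bash
python3 - <<'E'
from h import *
d=disc("rubber_lift",.012)
e=ctrl.get_image("side")
R=cv2.Rodrigues(np.array(e["rvec"],float))[0]
p=R@np.array([.502,-.064,.02])+np.array(e["tvec"]).ravel();u,v=int(e["fx"]*p[0]/p[2]+e["cx"]),int(e["fy"]*p[1]/p[2]+e["cy"])
c=e["frame"][max(0,v-50):v+35,u-60:u+60]
c=cv2.resize(c,None,fx=4.5,fy=4.5,interpolation=cv2.INTER_CUBIC)
w=cv2.resize(d["frame"],None,fx=.5,fy=.5)
o=np.zeros((c.shape[0]+192,max(c.shape[1],256),3),np.uint8);o[:c.shape[0],:c.shape[1]]=c;o[c.shape[0]:,:256]=w
cv2.imwrite("pics/g1.png",o[:,:,::-1])
E
```

```text
rubber_lift 0.93 mid [ 0.5034 -0.0635] [0.052 0.048] ell [503.  -63.5] [48.2 51.7]
 tcp 4.5 [ 0.5037 -0.0636  0.0352] yaw 0.003450741409750818 tilt [ 0.0039 -0.0005] gap 0.05841772389021317
```

View pics/g1.png

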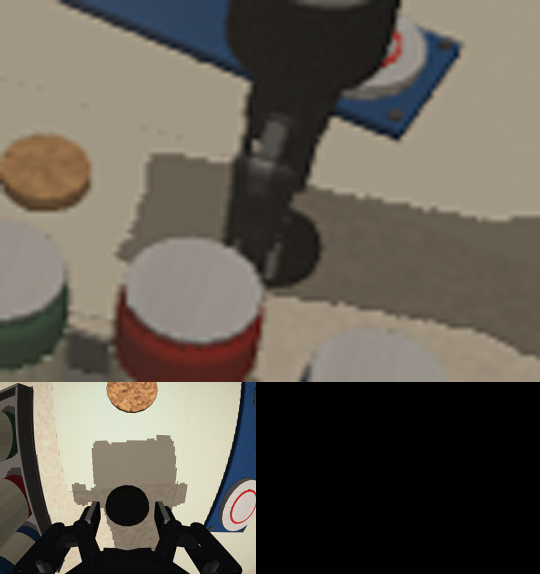

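Fingers flank the black disc (wrist inset, around (127,505)) with nothing touching. I lower in small steps while watching the force.

>>> arm_command --targets '[[[0,0,3],0,80],[[0,0,5],0,80],[[0,0,6],0,80],[[0,0,6],0,80]]'

```text
time: 5.05
tool_pos: [0.5016, -0.0634, 0.027]
tool_rot: [[1.0, 0.0, -0.001], [0.0, -1.0, 0.0], [-0.001, -0.0, -1.0]]
force: [-0.0, -0.0, -0.2]
finger_gap: 0.0587
```

>>> arm_command --targets '[[[0,0,1],0,150],[[0,0,1],0,150],[[0,0,1],0,150],[[0,0,1],0,150]]'

```text
time: 5.45
tool_pos: [0.5019, -0.0634, 0.027]
tool_rot: [[1.0, 0.0, -0.0], [0.0, -1.0, -0.0], [-0.0, 0.0, -1.0]]
force: [-1.5, 0.6, 5.4]
finger_gap: 0.0482
```

>>> arm_command --targets '[[[0,0,-30],0,150],[[0,0,-60],0,150],[[-2,45,-60],0,150],[[-5,90,-60],0,150],[[-5,135,-60],0,150]]'

```text
time: 5.95
tool_pos: [0.4966, -0.1997, 0.0867]
tool_rot: [[1.0, 0.002, 0.0], [0.002, -1.0, -0.0], [0.0, 0.0, -1.0]]
force: [1.2, 0.2, -0.6]
finger_gap: 0.0482
```

>>> arm_command --targets '[[[0,25,0],0,150],[[0,25,0],0,150],[[0,25,0],0,150]]'

```text
time: 6.25
tool_pos: [0.4966, -0.2236, 0.0859]
tool_rot: [[1.0, -0.001, -0.0], [-0.001, -1.0, 0.001], [-0.0, -0.001, -1.0]]
force: [1.0, 1.0, -1.0]
finger_gap: 0.0483
```

```bash
python3 - <<'E'
from h import *
s=ctrl.get_state()
d=disc("rubber_lift",s["tool_pos"][2]-.027+.012)
o,b=jig(d,s)
for st,p in o[:5]:
    P=wpix(d,s,p,.02)
    if len(p)>40: print(st,np.round(cv2.fitEllipse((P[:,:2]*1000).astype(np.float32))[0],1))
cv2.imwrite("pics/g2.png",d["frame"][:,:,::-1])
E
```

```text
rubber_lift 0.75 mid [ 0.4976 -0.2236] [0.052 0.048] ell [ 497.6 -223.6] [47.7 52.5]
 tcp 6.25 [ 0.4966 -0.2236  0.0859] yaw -0.0731157649119107 tilt [-0.0005  0.0009] gap 0.048282971319681796
[28, 18, 46, 62, 2030] [625.  -75.5]
[216, 180, 78, 45, 578] [ 497.1 -223.6]
[296, 0, 11, 23, 144] [ 633.1 -252.4]
```

View pics/g2.png

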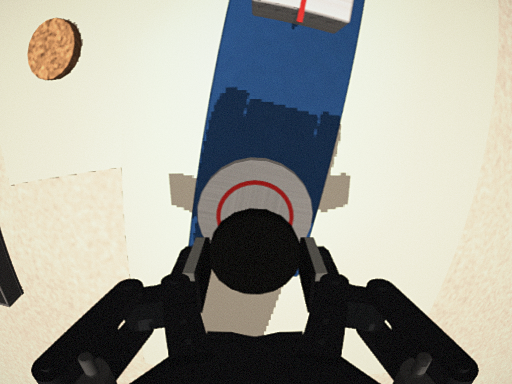

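The disc (255,250) is held level, within 1 mm of the ring centre in x and y. Lowering onto the plate.

>>> arm_command --targets '[[[0,0,15],0,150],[[0,0,29],0,150],[[0,0,35],0,150],[[0,0,37],0,150],[[0,0,38],0,150]]'

```text
time: 6.85
tool_pos: [0.497, -0.223, 0.0481]
tool_rot: [[1.0, 0.001, -0.0], [0.001, -1.0, 0.0], [-0.0, -0.0, -1.0]]
force: [-1.5, -0.2, -0.1]
finger_gap: 0.0476
```

>>> arm_command --targets '[[[0,0,1],0,150],[[0,0,1],0,150]]'

```text
time: 7.05
tool_pos: [0.4973, -0.2236, 0.0477]
tool_rot: [[1.0, 0.0, 0.001], [0.0, -1.0, -0.0], [0.001, 0.0, -1.0]]
force: [0.7, -0.5, -0.7]
finger_gap: 0.0482
```

>>> arm_command --targets '[[[0,0,1],0,150],[[0,0,1],0,150]]'

```text
time: 7.25
tool_pos: [0.4974, -0.2237, 0.047]
tool_rot: [[1.0, 0.0, 0.001], [0.0, -1.0, -0.001], [0.001, 0.001, -1.0]]
force: [-0.8, 0.1, 2.8]
finger_gap: 0.0479
```

>>> arm_command --targets '[[[0,0,0],0,80],[[0,0,0],0,70],[[0,0,0],0,60],[[0,0,0],0,60]]'

```text
time: 7.65
tool_pos: [0.4968, -0.2234, 0.0461]
tool_rot: [[1.0, 0.0, -0.0], [0.0, -1.0, 0.0], [-0.0, -0.0, -1.0]]
force: [0.4, 0.4, 0.5]
finger_gap: 0.0652
```

>>> arm_command --targets '[[[0,0,-20],0,60],[[0,0,-50],0,60],[[0,0,-60],0,0],[[0,0,-60],0,0]]'

```text
time: 8.05
tool_pos: [0.4984, -0.224, 0.108]
tool_rot: [[1.0, 0.0, 0.004], [0.0, -1.0, -0.002], [0.004, 0.002, -1.0]]
force: [0.7, -0.1, -1.0]
finger_gap: 0.0854
```

```bash
python3 - <<'E'
from h import *
disc("rubber_lift",.032)
r=ctrl.pinpoint("rubber_lift","scene");print(r[:1])
for c in("scene","side"):
    P=blob("rubber_lift",c,.032)
    if P is not None: print(c,P.mean(0),np.ptp(P,axis=0))
E
```

```text
rubber_lift 0.78 mid [ 0.4982 -0.2242] [0.052 0.05 ] ell [ 497.7 -224. ] [48.9 51.7]
 tcp 8.05 [ 0.4984 -0.224   0.108 ] yaw 0.017436989381389927 tilt [ 0.0039 -0.0018] gap 0.08544085402437303
[{'xyz': [0.5028, -0.0644, 0.0003], 'score': 0.76}]
scene [ 0.50208188 -0.21996116  0.032     ] [6.30493170e-02 5.62167110e-02 2.22044605e-16]
side [ 0.4972978  -0.21872533  0.032     ] [0.049381   0.06126001 0.        ]
```

>>> arm_command --targets '[[[25,-30,0],0,0],[[52,-62,0],0,0],[[79,-94,0],0,0],[[106,-126,0],0,0],[[129,-155,0],0,0]]'

```text
time: 8.9
tool_pos: [0.6268, -0.0663, 0.1056]
tool_rot: [[1.0, 0.001, -0.001], [0.001, -1.0, 0.001], [-0.001, -0.001, -1.0]]
force: [-0.5, -0.6, -0.4]
finger_gap: 0.0859
```

>>> arm_command --targets '[[[0,0,15],0,0],[[0,0,15],0,0],[[0,0,15],0,0]]'

```text
time: 9.2
tool_pos: [0.6246, -0.0701, 0.0901]
tool_rot: [[1.0, -0.001, -0.003], [-0.001, -1.0, -0.001], [-0.003, 0.001, -1.0]]
force: [0.3, -0.0, -0.0]
finger_gap: 0.0854
```

```bash
python3 - <<'E'
from h import *
disc("cork_lift",.012)
E
```

```text
cork_lift 0.88 mid [ 0.6293 -0.0685] [0.05  0.049] ell [629.1 -68.3] [49.1 50.7]
 tcp 9.2 [ 0.6246 -0.0701  0.0901] yaw -0.07044127788847014 tilt [-0.0032 -0.0013] gap 0.08543848895020577
```

>>> arm_command --targets '[[[2,-1,25],0,80],[[2,-1,48],0,80],[[2,-1,58],0,80],[[2,-1,64],0,80],[[2,-1,64],0,80]]'

```text
time: 9.8
tool_pos: [0.6276, -0.0681, 0.0272]
tool_rot: [[1.0, -0.001, -0.001], [-0.001, -1.0, -0.0], [-0.001, 0.0, -1.0]]
force: [-0.4, 0.0, 0.2]
finger_gap: 0.0588
```

```bash
python3 - <<'E'
from h import *
disc("cork_lift",.012)
E
```

```text
cork_lift 0.79 mid [ 0.63   -0.0684] [0.052 0.049] ell [630.  -68.3] [48.2 52.6]
 tcp 9.8 [ 0.6276 -0.0681  0.0272] yaw -0.03481549419424273 tilt [-0.0006 -0.0002] gap 0.05879064530872623
```

>>> arm_command --targets '[[[0,0,0],0,150],[[0,0,0],0,150],[[0,0,0],0,150],[[0,0,0],0,150],[[0,0,0],0,150]]'

```text
time: 10.4
tool_pos: [0.6291, -0.0675, 0.0291]
tool_rot: [[1.0, 0.0, 0.003], [0.0, -1.0, -0.0], [0.003, 0.0, -1.0]]
force: [-1.6, -0.6, 6.0]
finger_gap: 0.0474
```

```bash
python3 - <<'E'
from h import *
disc("cork_lift",.012)
E
```

```text
cork_lift 0.78 mid [ 0.6305 -0.0677] [0.052 0.047] ell [630.3 -67.6] [47.3 52.3]
 tcp 10.4 [ 0.6291 -0.0675  0.0291] yaw 0.016118815572994435 tilt [ 0.0028 -0.0005] gap 0.04735306724748956
```

>>> arm_command --targets '[[[0,0,-30],0,150],[[0,0,-70],0,150],[[-27,32,-80],0,150],[[-55,65,-80],0,150],[[-83,98,-80],0,150]]'

```text
time: 11.0
tool_pos: [0.5446, -0.1663, 0.1082]
tool_rot: [[1.0, 0.002, 0.002], [0.002, -1.0, -0.001], [0.002, 0.001, -1.0]]
force: [0.8, -1.3, -0.7]
finger_gap: 0.0472
```

>>> arm_command --targets '[[[-25,30,0],0,150],[[-49,58,0],0,150],[[-49,58,0],0,150],[[-49,58,0],0,150],[[-49,58,0],0,150]]'

```text
time: 11.5
tool_pos: [0.497, -0.2219, 0.1075]
tool_rot: [[1.0, 0.002, 0.001], [0.002, -1.0, 0.001], [0.001, -0.001, -1.0]]
force: [0.2, 0.1, 0.2]
finger_gap: 0.0474
```

```bash
python3 - <<'E'
from h import *
s=ctrl.get_state()
d=disc("cork_lift",s["tool_pos"][2]-.0285+.012)
disc("rubber_lift",.032)
cv2.imwrite("pics/g3.png",d["frame"][:,:,::-1])
E
```

```text
cork_lift 0.94 mid [ 0.4986 -0.222 ] [0.053 0.047] ell [ 498.5 -221.9] [47.8 52.5]
 tcp 11.5 [ 0.497  -0.2219  0.1075] yaw 0.13642882777467275 tilt [0.0014 0.0009] gap 0.04737738356468152
rubber_lift 0.65 mid [ 0.5077 -0.2238] [0.032 0.05 ] ell [ 507.1 -224.2] [32.2 50.6]
 tcp 11.6 [ 0.4972 -0.2215  0.1074] yaw 0.20339220522778428 tilt [0.001 0.001] gap 0.04727602936714409
```

View pics/g3.png

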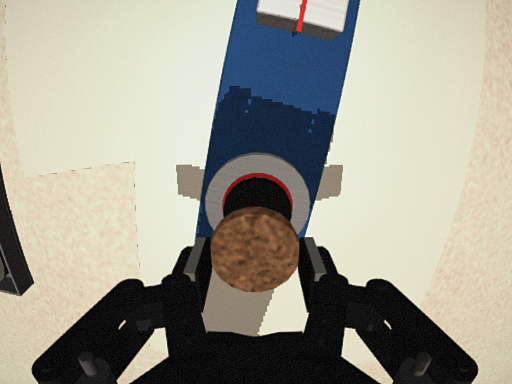

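>>> arm_command --targets '[[[-1,2,18],0,150],[[-1,2,34],0,150],[[-1,2,42],0,150],[[-1,2,45],0,150],[[-1,2,45],0,150]]'

```text
time: 12.2
tool_pos: [0.4951, -0.225, 0.0621]
tool_rot: [[1.0, 0.001, -0.0], [0.001, -1.0, 0.0], [-0.0, -0.0, -1.0]]
force: [0.4, 0.1, 0.4]
finger_gap: 0.0476
```

>>> arm_command --targets '[[[0,0,1.5],0,150],[[0,0,1.5],0,150]]'

```text
time: 12.4
tool_pos: [0.4954, -0.2256, 0.0613]
tool_rot: [[1.0, 0.0, 0.001], [0.0, -1.0, -0.001], [0.001, 0.001, -1.0]]
force: [0.5, 0.1, 0.1]
finger_gap: 0.0472
```

>>> arm_command --targets '[[[0.5,-1.5,0.5],0,150],[[0.5,-1.5,1],0,150],[[0.5,-1.5,1.5],0,150],[[0.5,-1.5,1.5],0,150]]'

```text
time: 12.8
tool_pos: [0.4958, -0.2249, 0.061]
tool_rot: [[1.0, -0.0, 0.001], [-0.0, -1.0, -0.002], [0.001, 0.002, -1.0]]
force: [-2.9, -0.6, 7.9]
finger_gap: 0.0471
```

Contact (7.9 N up). Release and retreat.

>>> arm_command --targets '[[[0,0,0],0,80],[[0,0,0],0,70],[[0,0,0],0,60],[[0,0,0],0,60]]'

```text
time: 13.2
tool_pos: [0.4953, -0.2237, 0.059]
tool_rot: [[1.0, 0.001, -0.0], [0.001, -1.0, 0.0], [-0.0, -0.0, -1.0]]
force: [0.2, -0.1, 0.4]
finger_gap: 0.0653
```

>>> arm_command --targets '[[[0,0,-20],0,60],[[0,0,-50],0,60],[[0,0,-60],0,0],[[0,0,-60],0,0],[[0,0,-60],0,0]]'

```text
time: 13.7
tool_pos: [0.4949, -0.2237, 0.1185]
tool_rot: [[1.0, 0.0, -0.001], [0.0, -1.0, 0.0], [-0.001, -0.0, -1.0]]
force: [0.2, -0.1, 0.3]
finger_gap: 0.0852
```

```bash
python3 - <<'E'
from h import *
d=disc("cork_lift",.044)
s=ctrl.get_state()
disc("rubber_lift",.032)
w=d["frame"][100:340,130:400]
e=ctrl.get_image("side");R=cv2.Rodrigues(np.array(e["rvec"],float))[0]
p=R@np.array([.497,-.224,.03])+np.array(e["tvec"]).ravel();u,v=int(e["fx"]*p[0]/p[2]+e["cx"]),int(e["fy"]*p[1]/p[2]+e["cy"])
c=cv2.resize(e["frame"][v-25:v+25,u-35:u+35],(378,270))
w=cv2.resize(w,(304,270))
cv2.imwrite("pics/g4.png",np.hstack([w,c])[:,:,::-1])
E
```

```text
cork_lift 0.76 mid [ 0.4965 -0.2246] [0.051 0.05 ] ell [ 496.4 -224.9] [49.2 51.3]
 tcp 13.7 [ 0.4949 -0.2237  0.1185] yaw 0.015416672997494963 tilt [-0.0012  0.0005] gap 0.0852350675903823
rubber_lift 0.71 mid [ 0.5141 -0.2227] [0.017 0.042] ell [ 420.5 -238.3] [ 90.1 204.4]
 tcp 13.8 [ 0.4943 -0.2236  0.1177] yaw 0.020238664620049127 tilt [-0.0029  0.0012] gap 0.08554435439875152
```

View pics/g4.png

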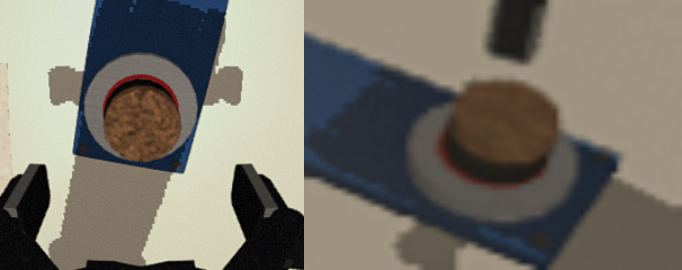

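The cork sits concentric on the rubber, about 1 mm off the plate centre, and the two discs stack cleanly inside the red ring. Next I go up and over to the sole.

>>> arm_command --targets '[[[0,-10,-45],0,0],[[0,-35,-85],0,0],[[0,-70,-115],0,0],[[0,-115,-132],0,0],[[0,-163,-132],0,0]]'

```text
time: 14.45
tool_pos: [0.4972, -0.0603, 0.2542]
tool_rot: [[1.0, -0.002, 0.006], [-0.002, -1.0, -0.001], [0.006, 0.001, -1.0]]
force: [0.7, 0.6, 0.8]
finger_gap: 0.0855
```

>>> arm_command --targets '[[[0,-48,0],0,0],[[0,-96,0],0,0],[[0,-144,0],0,0],[[0,-192,0],0,0],[[0,-240,0],0,0]]'

```text
time: 14.95
tool_pos: [0.4949, 0.1807, 0.2509]
tool_rot: [[1.0, -0.0, -0.0], [-0.0, -1.0, -0.0], [-0.0, 0.0, -1.0]]
force: [1.2, -0.7, 0.1]
finger_gap: 0.0858
```

>>> arm_command --targets '[[[2,-45,0],1,0],[[5,-90,0],2,0],[[5,-121,0],3,0],[[5,-121,0],3,0],[[5,-121,0],3,0]]'

```text
time: 15.45
tool_pos: [0.4998, 0.3006, 0.2504]
tool_rot: [[0.999, -0.05, -0.001], [-0.05, -0.999, -0.001], [-0.001, 0.001, -1.0]]
force: [0.5, -1.0, -0.5]
finger_gap: 0.0853
```

```bash
cat >> h.py <<'E'
def sole(z):
    s=ctrl.get_state();d=ctrl.get_image("wrist");r=ctrl.regions_of("sole","wrist")
    print("tcp",s["time"],np.round(s["tool_pos"],4),"yaw",np.degrees(np.arctan2(s["tool_rot"][1][0],s["tool_rot"][0][0])),"tilt",np.round(np.array(s["tool_rot"])[:2,2],4),"gap",s["finger_gap"],np.round(s["force"],1))
    for q in r[:2]:
        m=q["region"].astype(np.uint8);c=max(cv2.findContours(m,0,1)[0],key=cv2.contourArea)[:,0]
        P=wpix(d,s,c,z);print(" sole",q["score"],m.sum(),cv2.minAreaRect((P[:,:2]*1000).astype(np.float32)))
    for l in ("sole","sole_heel","sole_toe"):
        print(" ",l,[(np.round(x["xyz"],4).tolist(),round(x["score"],2)) for x in ctrl.pinpoint(l,"wrist")[:1]])
    return d,s
E
python3 - <<'E'
from h import *
d,s=sole(.03);cv2.imwrite("pics/s1.png",d["frame"][:,:,::-1])
E
```

```text
tcp 15.45 [0.4998 0.3006 0.2504] yaw -2.859142275891648 tilt [-0.0014 -0.001 ] gap 0.08534935189812408 [ 0.5 -1.  -0.5]
 sole 0.84 7693 ((500.443115234375, 300.4715576171875), (70.34432983398438, 210.57460021972656), 86.42681884765625)
 sole 0.62 5212 ((515.2974853515625, 96.40145111083984), (259.9726867675781, 99.43019104003906), 1.6879117488861084)
  sole [([0.5739, 0.2996, -0.0008], 0.6)]
  sole_heel [([0.4302, 0.3059, -0.0031], 0.57)]
  sole_toe [([0.5705, 0.2966, 0.0018], 0.72)]
```

View pics/s1.png

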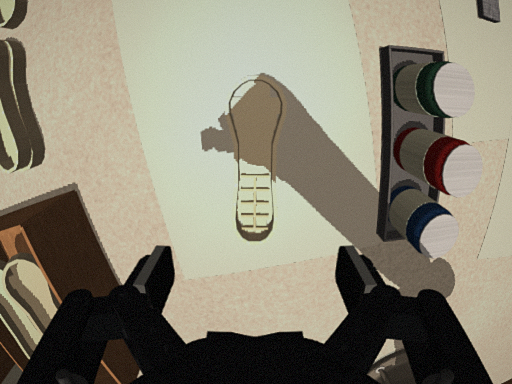

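The sole spans (255,75) to (255,240), and its 210.6 x 70.3 mm outline matches the spec. Centre is (0.5004, 0.3005), yaw -3.6°. Descending to the waist.

>>> arm_command --targets '[[[0.5,0,48],0.7,0],[[0.5,0,96],0.7,0],[[0.5,0,140],0.7,0],[[0.5,0,165],0.7,0],[[0.5,0,165],0.7,0]]'

```text
time: 16.2
tool_pos: [0.4984, 0.2964, 0.082]
tool_rot: [[0.998, -0.066, -0.008], [-0.066, -0.998, -0.006], [-0.007, 0.006, -1.0]]
force: [0.2, -0.8, -0.2]
finger_gap: 0.0854
```

```bash
python3 - <<'E'
from h import *
d,s=sole(.03)
E
```

```text
tcp 16.2 [0.4984 0.2964 0.082 ] yaw -3.779643455626084 tilt [-0.0079 -0.0058] gap 0.08540020529449754 [ 0.2 -0.8 -0.2]
 sole 0.95 24324 ((502.060302734375, 299.1006164550781), (71.2581558227539, 205.05972290039062), 87.89151763916016)
  sole [([0.4981, 0.2974, 0.0016], 0.77)]
  sole_heel [([0.4279, 0.3033, -0.0014], 0.92)]
  sole_toe [([0.5708, 0.3003, 0.002], 0.67)]
```

>>> arm_command --targets '[[[0,0,25],0,0],[[0,0,45],0,0],[[0,0,51],0,40],[[0,0,51],0,70],[[0,0,51],0,150]]' --force 50

```text
time: 16.95
tool_pos: [0.5018, 0.3008, 0.037]
tool_rot: [[0.998, -0.064, 0.002], [-0.064, -0.998, 0.001], [0.002, -0.002, -1.0]]
force: [-3.1, -0.0, 27.5]
finger_gap: 0.0492
```

>>> arm_command --targets '[[[0,0,0],0,150],[[0,0,0],0,150],[[0,0,0],0,150],[[0,0,0],0,150]]'

```text
time: 17.35
tool_pos: [0.502, 0.3011, 0.0372]
tool_rot: [[0.998, -0.064, 0.003], [-0.064, -0.998, 0.002], [0.003, -0.002, -1.0]]
force: [0.2, -0.3, 6.1]
finger_gap: 0.0485
```

```bash
python3 - <<'E'
from h import *
d,s=sole(.03)
E
```

```text
tcp 17.35 [0.502  0.3011 0.0372] yaw -3.682163356457291 tilt [0.0031 0.002 ] gap 0.048458783899605 [ 0.2 -0.3  6.1]
 sole 0.94 33560 ((527.5442504882812, 298.1098937988281), (70.6563949584961, 154.68069458007812), 88.80094146728516)
  sole [([0.4995, 0.3008, 0.0022], 0.59)]
  sole_heel [([0.5707, 0.2945, -0.0012], 0.65)]
  sole_toe [([0.5731, 0.2986, -0.0019], 0.97)]
```

>>> arm_command --targets '[[[0,0,-20],0,150],[[0,0,-55],0,150],[[0,0,-95],0,150],[[0,0,-140],0,150],[[0,0,-178],0,150]]'

```text
time: 18.1
tool_pos: [0.5007, 0.3001, 0.2154]
tool_rot: [[0.998, -0.064, 0.001], [-0.064, -0.998, 0.0], [0.001, -0.001, -1.0]]
force: [1.1, 0.2, -1.3]
finger_gap: 0.0485
```

>>> arm_command --targets '[[[0,0,0],0,150],[[0,0,0],0,150]]'

```text
time: 18.3
tool_pos: [0.5009, 0.3001, 0.214]
tool_rot: [[0.998, -0.064, 0.001], [-0.064, -0.998, 0.0], [0.001, -0.001, -1.0]]
force: [-0.3, -0.8, -2.3]
finger_gap: 0.0485
```

```bash
python3 - <<'E'
from h import *
z=ctrl.get_state()["tool_pos"][2]
d,s=sole(z-.0372+.03)
e=ctrl.get_image("side");ws=cv2.resize(d["frame"],(400,300));es=cv2.resize(e["frame"],(400,300))
cv2.imwrite("pics/s2.png",np.hstack([ws,es])[:,:,::-1])
E
```

```text
tcp 18.3 [0.5009 0.3001 0.214 ] yaw -3.6829922761334575 tilt [0.0015 0.0005] gap 0.04845910886249984 [-0.3 -0.8 -2.3]
 sole 0.69 33282 ((526.5546875, 298.9110107421875), (70.63458251953125, 153.45462036132812), 86.30130004882812)
  sole [([0.4992, 0.2968, 0.1791], 0.74)]
  sole_heel [([0.4276, 0.3059, 0.1734], 0.63)]
  sole_toe [([0.5717, 0.2978, 0.1767], 0.56)]
```

View pics/s2.png

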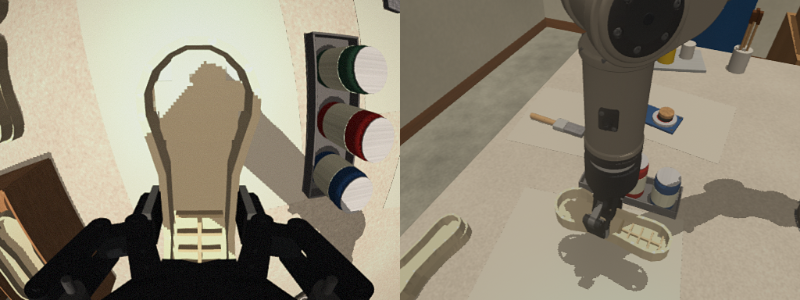

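The sole (left panel, toe arc around (200,50)) is held level with its underside at about 0.177 m, well clear of the tins. Carrying it over now.

>>> arm_command --targets '[[[4,20,0],0,150],[[11,57,0],0,150],[[19,99,0],0,150],[[27,141,0],0,150],[[35,183,0],0,150]]'

```text
time: 19.1
tool_pos: [0.5236, 0.1135, 0.2125]
tool_rot: [[0.998, -0.064, -0.001], [-0.064, -0.998, -0.0], [-0.001, 0.0, -1.0]]
force: [0.7, 0.0, -0.9]
finger_gap: 0.0485
```

>>> arm_command --targets '[[[8,42,0],0,150],[[16,84,0],1,150],[[24,126,0],2,150],[[32,168,0],3,150],[[40,210,0],4,150]]'

```text
time: 19.6
tool_pos: [0.55, -0.0987, 0.2126]
tool_rot: [[0.991, -0.134, -0.001], [-0.134, -0.991, 0.0], [-0.001, -0.0, -1.0]]
force: [0.3, -0.5, -0.7]
finger_gap: 0.0482
```

```bash
cat > to.py <<'E'
from h import *
def to(t,yaw,s=None):
    s=s or ctrl.get_state();R=np.array(s["tool_rot"]);y=np.degrees(np.arctan2(R[1,0],R[0,0]))
    d=R.T@(np.array(t)-np.array(s["tool_pos"]))*1000
    print("t",s["time"],"tcp",np.round(s["tool_pos"],4),"yaw",round(y,2),"tilt",np.round(R[:2,2],4),"F",np.round(s["force"],1),"-> shift",np.round(d,1),"turn",round(y-yaw,2))
E
python3 -c "
from to import *
to([.5675,-.2376,.214],-10.96)"
```

```text
t 19.6 tcp [ 0.55   -0.0987  0.2126] yaw -7.72 tilt [-0.001   0.0002] F [ 0.3 -0.5 -0.7] -> shift [ 36.  135.3  -1.4] turn 3.24
```

>>> arm_command --targets '[[[11,40,0],1,150],[[22,80,0],2,150],[[31,115,0],3,150],[[36,135,0],3.2,150],[[36,135,0],3.2,150]]'

```text
time: 20.1
tool_pos: [0.5666, -0.2413, 0.2116]
tool_rot: [[0.98, -0.197, -0.003], [-0.197, -0.98, -0.003], [-0.002, 0.003, -1.0]]
force: [0.3, -0.6, -0.9]
finger_gap: 0.0487
```

>>> arm_command --targets '[[[0,0,20],0,150],[[0,0,45],0,150],[[0,0,60],0,150],[[0,0,60],0,150],[[0,0,60],0,150]]'

```text
time: 20.6
tool_pos: [0.5681, -0.2343, 0.1532]
tool_rot: [[0.982, -0.187, -0.001], [-0.187, -0.982, 0.001], [-0.001, -0.001, -1.0]]
force: [0.1, -0.1, -0.6]
finger_gap: 0.0489
```

```bash
python3 - <<'E'
from to import *
to([.5675,-.2376,.093],-10.96)
z=ctrl.get_state()["tool_pos"][2]
d,s=sole(z-.0372+.03)
for c in("scene","side"):
    ctrl.get_image(c)
    for l in ("sole_heel","sole_toe","toe_rest","heel_plate"):
        print(c,l,[(np.round(x["xyz"],4).tolist(),round(x["score"],2)) for x in ctrl.pinpoint(l,c)[:1]])
cv2.imwrite("pics/s3.png",d["frame"][:,:,::-1])
E
```

```text
t 20.6 tcp [ 0.5681 -0.2343  0.1532] yaw -10.8 tilt [-0.0005  0.001 ] F [ 0.1 -0.1 -0.6] -> shift [ 0.   3.4 60.2] turn 0.16
tcp 20.6 [ 0.5681 -0.2343  0.1532] yaw -10.797972258978913 tilt [-0.0005  0.001 ] gap 0.048871184691291036 [ 0.1 -0.1 -0.6]
 sole 0.74 33895 ((593.2777709960938, -240.49986267089844), (70.52238464355469, 154.3544921875), 81.72148132324219)
  sole [([0.5657, -0.2362, 0.1191], 0.97)]
  sole_heel [([0.4958, -0.2206, 0.1144], 0.73)]
  sole_toe [([0.6355, -0.2477, 0.1123], 0.73)]
scene sole_heel [([0.497, -0.2195, 0.1195], 0.94)]
scene sole_toe [([0.6398, -0.2512, 0.1181], 0.95)]
scene toe_rest [([0.6396, -0.2578, 0.0413], 0.84)]
scene heel_plate [([0.497, -0.2253, 0.019], 0.7)]
side sole_heel [([0.4998, -0.2209, 0.1135], 0.9)]
side sole_toe [([0.6428, -0.254, 0.1176], 0.74)]
side toe_rest [([0.6398, -0.2502, 0.0473], 0.83)]
side heel_plate [([0.4988, -0.2236, 0.0191], 0.81)]
```

View pics/s3.png

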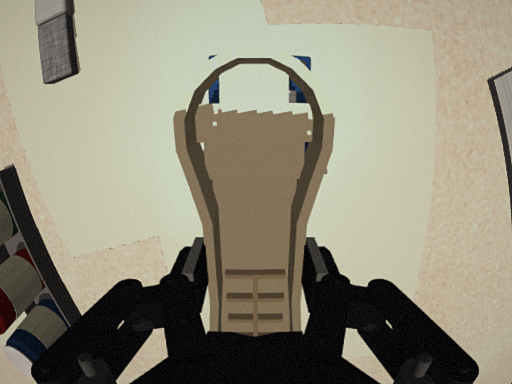

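The sole is over the jig and the base's blue corners show symmetrically at (212,60) and (308,60) around the toe. Lowering slowly in two stages.

>>> arm_command --targets '[[[0,2,12],0,150],[[0,2,26],0,150],[[0,2,38],0,150],[[0,2,45],0,150],[[0,2,45],0,150]]'

```text
time: 21.85
tool_pos: [0.5663, -0.237, 0.106]
tool_rot: [[0.982, -0.189, -0.004], [-0.189, -0.982, 0.002], [-0.004, -0.001, -1.0]]
force: [0.3, -0.7, -1.0]
finger_gap: 0.0485
```

>>> arm_command --targets '[[[0,0,0],0,150],[[0,0,0],0,150],[[0,0,0],0,150]]'

```text
time: 22.15
tool_pos: [0.5682, -0.2376, 0.1091]
tool_rot: [[0.982, -0.189, 0.001], [-0.189, -0.982, -0.001], [0.002, 0.0, -1.0]]
force: [0.1, -0.2, -1.2]
finger_gap: 0.0487
```

```bash
python3 - <<'E'
from to import *
to([.5675,-.2376,.094],-10.96)
E
```

```text
t 22.15 tcp [ 0.5682 -0.2376  0.1091] yaw -10.88 tilt [ 0.0015 -0.0005] F [ 0.1 -0.2 -1.2] -> shift [-0.7  0.1 15.1] turn 0.08
```

>>> arm_command --targets '[[[0,0,4],0,150],[[0,0,9],0,150],[[0,0,13],0,150],[[0,0,14],0,150],[[0,0,14],0,150]]'

```text
time: 22.65
tool_pos: [0.5673, -0.2375, 0.0938]
tool_rot: [[0.982, -0.189, -0.001], [-0.189, -0.982, 0.0], [-0.001, -0.0, -1.0]]
force: [0.1, -0.4, -1.2]
finger_gap: 0.0491
```

>>> arm_command --targets '[[[0,0,0],0,150],[[0,0,0],0,150],[[0,0,0],0,150],[[0,0,0],0,150],[[0,0,0],0,150]]'

```text
time: 23.15
tool_pos: [0.5677, -0.2375, 0.0944]
tool_rot: [[0.982, -0.189, 0.0], [-0.189, -0.982, -0.0], [0.0, 0.0, -1.0]]
force: [-0.4, -0.0, -1.5]
finger_gap: 0.0484
```

```bash
python3 - <<'E'
from to import *
to([.5675,-.2376,.094],-10.96)
crops=[]
for c in("scene","side"):
    e=ctrl.get_image(c);R=cv2.Rodrigues(np.array(e["rvec"],float))[0]
    for l in ("sole","sole_heel","sole_toe"):
        print(c,l,[(np.round(x["xyz"],4).tolist(),round(x["score"],2)) for x in ctrl.pinpoint(l,c)[:1]])
    p=R@np.array([.566,-.237,.04])+np.array(e["tvec"]).ravel();u,v=int(e["fx"]*p[0]/p[2]+e["cx"]),int(e["fy"]*p[1]/p[2]+e["cy"])
    crops.append(cv2.resize(e["frame"][v-50:v+50,u-65:u+65],(390,300),interpolation=cv2.INTER_CUBIC))
cv2.imwrite("pics/f.png",np.hstack(crops)[:,:,::-1])
to([.5675,-.2376,.094],-10.96)
E
```

```text
t 23.15 tcp [ 0.5677 -0.2375  0.0944] yaw -10.88 tilt [ 0.0001 -0.0001] F [-0.4 -0.  -1.5] -> shift [-0.2  0.1  0.4] turn 0.08
scene sole [([0.5666, -0.2368, 0.0526], 0.87)]
scene sole_heel [([0.497, -0.2246, 0.0599], 0.93)]
scene sole_toe [([0.6386, -0.2504, 0.0577], 0.77)]
side sole [([0.5682, -0.2379, 0.0583], 0.82)]
side sole_heel [([0.4987, -0.222, 0.0561], 0.9)]
side sole_toe [([0.6428, -0.2547, 0.0582], 0.63)]
t 23.55 tcp [ 0.5677 -0.2375  0.0943] yaw -10.88 tilt [0. 0.] F [ 0.1 -0.5 -0.8] -> shift [-0.1  0.1  0.3] turn 0.08
```

View pics/f.png

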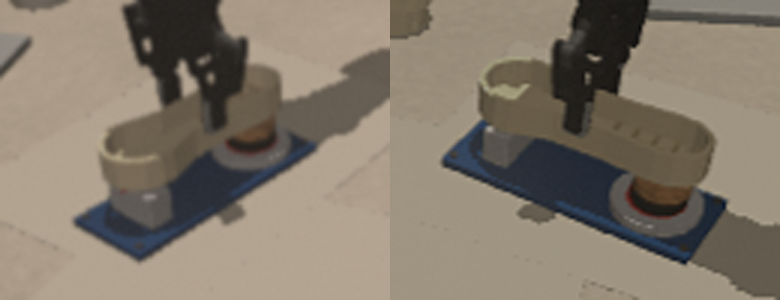

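Both views show the sole level over the stack and toe rest (left panel at about (250,135) and (140,195)). Its underside is at about 0.057 m, roughly 13 mm clear, and the heel and toe are within 2-4 mm of centre. Handing in.

```bash
python3 -c "
from cell import ctrl
print(ctrl.finish_job(),ctrl.get_state()['finger_gap'])"
```

```text
the job is handed in; nothing more can be done
the job is handed in; nothing more can be done
```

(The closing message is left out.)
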